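Close a loose jar of pistachios and hold it on its side for a lid check

ROBOT

A 6-joint arm with a two-finger parallel gripper is mounted at the origin on the work surface. World frame = base frame: x ahead of the robot, y to its left, z up, the work surface at z = 0. Lengths are in mm, angles in degrees, forces in N, time in s.
With the tool pointing down it reaches from about 300 to 850 mm from the base axis. Payload 4.2 kg.
Tool frame: the origin (TCP) lies at the very end of the fingers, on their centre line; the grasp point (between the pads) lies 19 mm behind it (env.grip_depth is the distance from the TCP to the grasp point, in mm); y points along the fingers, z is the direction in which the jaws open and shut, and the axes are right-handed (so a half turn about y gives the same grasp; the last joint's range is limited). The gripper opens to 91 mm and grips with 3 to 60 N. Pads are 32 mm wide; open, the fingers measure 118 mm over their backs; the gripper's body (76 mm by 178 mm) begins 60 mm behind the grasp point.
Start: joints at [-72.536, 18.312, 89.639, -0, 72.044, -1.146], TCP at [183.498, -544.954, 183.276] pointing down, gripper open.
Joint ranges: [-177.97, 177.97], [-48.28, 115.42], [12.27, 149.76], [-77.06, 257.06], [2.81, 150.46], [-146.56, 146.56]. Speed limits (degrees/s): [147.25, 147.25, 180, 180, 180, 180].

INTERFACE

Orientations are given as [roll, pitch, yaw] about the fixed x, y, z axes, in that order (R = Rz(yaw) Ry(pitch) Rx(roll)).
In Python, from workcell import state, imaging, job, env gives the robot as it stands.
- The arm moves only by the shell command python3 -m pendant 'ROWS' [FORCE]. ROWS is JSON, a list of rows, each an object with "delta_pos": the shift along the tool's x, y, z in cm, a list of three; "twist": the turn, a rotation vector about the tool's x, y, z in degrees, a list of three; "grip": the opening in per cent of the stroke, from 0 (shut) to 100 (fully open). In form: [{"delta_pos": [tx, ty, tz], "twist": [wx, wy, wz], "grip": grip}, ...]. A call has exactly 5 rows; each row is the pose to reach, as a shift and turn from the pose commanded when the call began, along the tool's axes at that moment; what a row does not reach only later rows make up. A row lasts 1/10 s, in which the tool goes at most 50 mm and 8.59 degrees, less where a joint would pass 70% of its speed; a pose out of reach is approached as far as the arm can. A call with a gripper value outside its range is refused whole. The fingers move at their own pace and stop on an object; FORCE is the grip in N (left out, the last holds). Time passes only in rows, so rows that repeat a pose let the fingers close, or fill a call up. It gives the time, the measured TCP pose, the force and the opening at its end, in the units of the state.
- state(): the state, without advancing time (a new reading comes with each control period).
- imaging.grab_frame(name): name is "scene" or "top" or "wrist"; returns (picture, depth): 384x512x3 uint8, red, green, blue; 384x512 float32, mm along the optical axis (not along the pixel's ray), 0 where there is no reading.
- imaging.camera_info(name): a dict with "fx", "fy", "cx", "cy" (pixels), "R" (3x3) and "t" (3): a world point X has camera coordinates R X + t. Camera axes: x right, y down, z forward; pixel columns grow to the right and rows downward; lengths in mm; the calibration is good to about 2 mm. The wrist camera is an equidistant fisheye: a pixel r from the principal point sees the ray r / f radians off the axis. A picture is of the moment at which its call begins: read the wrist's pose just before it. camera_info takes no time and is no camera call; for the wrist camera it gives the pose at the moment of the call.
- job.job_done(): hands the job in, once; it reports no verdict.
The state is a dict: "time_s": time; "qpos": joint angles; "qvel": joint speeds; "effort": joint torques, N m; "ee_pos": TCP position; "ee_rot": TCP orientation; "force": force on the tool from outside, world axes, zero at the start; "torque": the same for the moment, N m; "gripper_width": finger opening in mm.
Only numpy, scipy, OpenCV 4.12 (cv2) and the standard library are available. Lean on these libraries where they do the work, as an engineer would, in place of code of your own. Each camera call takes 0.05 s, during which the arm holds its last target.

TASK

One of the three pistachio jars in the white carrier has its lid left askew: while it stands in its well, screw that lid clockwise fully home, then draw the jar straight up out of the carrier, lay it over onto its side in the air (about level) and finish while still holding it there in the gripper, still, about 25 to 30 cm above the bench, so that the lid can be checked. Nothing else may carry the jar, its lid must stay home, and the other jars and everything else on the bench stay where they are.

Things in the scene. Friction and masses are not known exactly. Their poses are not given: they have to be found in the camera images.
- jar_mid (a point): half-way up the jar with the loose lid. Square clear jar of pistachios, 46 x 46 mm, body 75 mm tall, 107 mm over all with its grey lid: this point is 53.5 mm from either end. About 0.22 kg. It stands in any one of the carrier's wells, underside 7 mm above the bench; the other wells hold like jars with lids home. z runs up the jar; x, y are square to its sides and start parallel to the carrier's.
- lid_bar (a point): centre of the loose lid's grip bar, 95 mm above the jar's underside. The lid is a round collar 28 mm wide, 8 mm tall on the jar's shoulder and on it a solid bar 50 mm long (x), 28 mm wide (y), 24 mm tall (z), to be pinched across its width. The collar is no wider than the bar: fingers may reach 32 mm down from the bar's top to the shoulder.
- lid (a joint): how far that lid is unscrewed, rad: 0 = fully home at its stop, growing anticlockwise seen from above, at most 1.4; starts at 0.5 to 1.2. Clockwise screws it home. At 0 the bar lies along the carrier's x, across its long side, as on the other jars. Friction of 0.08 N m holds it where it is left. The lid is captive: it does not rise or come off, and the jar can be lifted by it.
- carrier: white plastic carrier block fixed to the bench, 88 mm (x) by 300 mm (y) by 45 mm tall, with three square wells 49 mm wide and 38 mm deep on its centre line at y = -100, 0 and +100 mm; a square jar cannot turn in its well. Origin at the centre of its underside.
- jar_b: one of the two other jars: the same jar with its lid already home; origin at the centre of its underside, z up
- jar_c: the second of the other jars, likewise
- bar_a: loose nougat bar, 32 x 100 x 22 mm, lying on the bench on the robot's side of the carrier; origin at the centre of its underside
- bar_b: loose nougat bar, 32 x 100 x 22 mm, lying on the bench beyond the carrier; origin at the centre of its underside
- cup: open steel cup, 72 mm wide, 80 mm tall, on the bench; origin at the centre of its underside
- scraper: spatula lying on the bench; origin on its underside
- weight: steel scale weight, cylinder 48 mm wide, 50 mm tall, on the bench; origin at the centre of its underside
Things that resemble listed ones, but are neither listed nor needed, are in the scene too. What is shaped like the bar_a but blue or turquoise is not meant.

How it is judged:
By the outcome, as a careful person would: the job done as asked, in the order asked, and still so for the second after the job is handed in, while the arm keeps its last pose, push and grip.
It also fails if it takes over 38 s, if anything falls off the work surface, if the arm or the gripper's body presses on something with over 40 N, if the wrist force passes 120 N, or if a joint passes its speed limit or range.

## Working session

There is one attempt and no reset: what is moved stays moved. The work goes in short steps, Python scripts to look and compute and a shell command to move; the robot and the scene stay as the last step left them, time stands still between calls to the robot, and variables do not carry over. Pictures are saved under pics/ and viewed, and the job is handed in when it is done.

```bash
ls; mkdir -p pics; cat > h.py <<'E'
import numpy as np, cv2
from workcell import state, imaging, job, env
E
python3 - <<'E'
from h import *
s=state(); print(s)
for n in ("scene","top"):
    p,d=imaging.grab_frame(n); cv2.imwrite(f"pics/{n}0.png",p[:,:,::-1]); np.savez(f"{n}0.npz",p=p,d=d,**imaging.camera_info(n))
    print(n,imaging.camera_info(n))
E
```

```text
pics
{'time_s': 0.0, 'qpos': array([-7.25390272e+01,  1.83501634e+01,  8.97044251e+01, -8.80089963e-04,
        7.20417510e+01, -1.14578747e+00]), 'qvel': array([-0.11163335,  0.07858387,  0.03099294,  0.05115106,  0.06502863,
        0.01903225]), 'effort': array([-6.54964751e-04, -4.12462378e+01, -2.31975496e+01,  7.27312826e-02,
        4.56398574e-02, -1.54705294e-04]), 'ee_pos': array([ 183.30345346, -544.43974825,  182.44853735]), 'ee_rot': array([-9.00963370e+01,  1.08985775e-03, -1.61392969e+02]), 'force': array([ 0.00502365, -0.07893637,  0.08208186]), 'torque': array([-0.02398069,  0.00928226, -0.03079243]), 'gripper_width': 91.57025969091873}
scene {'fx': 410.94436198029166, 'fy': 410.94436198029166, 'cx': 250.2657926865314, 'cy': 192.2491718489463, 'R': array([[ 0.53432721,  0.84522404,  0.00952703],
       [ 0.73473024, -0.45884443, -0.49963312],
       [-0.4179305 ,  0.27396737, -0.86618472]]), 't': array([-299.72008177, -339.13795502, 1469.95806038])}
top {'fx': 420.1988513810044, 'fy': 420.1988513810044, 'cx': 262.3470076169067, 'cy': 194.36925280294932, 'R': array([[ 0.01577351, -0.99973325,  0.0168711 ],
       [-0.99805726, -0.01675972, -0.06000683],
       [ 0.06027358, -0.01589181, -0.99805538]]), 't': array([ -19.97435643,  522.38466958, 1438.43459316])}
```

View pics/scene0.png

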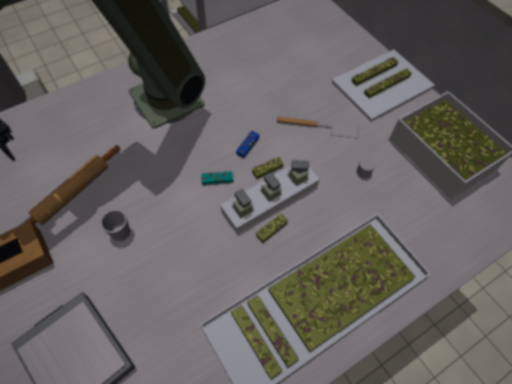

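View pics/top0.png

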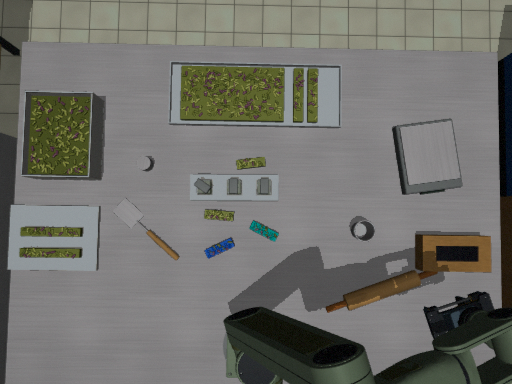

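The top view shows the white carrier at columns 190–278, rows 174–201. The left jar, at about (204,186), has its lid askew. Next I'll measure the carrier and the lids.

```bash
cat >> h.py <<'E'
def load(n): 
    z=np.load(n); return z['p'],z['d'],{k:(z[k] if z[k].ndim else float(z[k])) for k in ('fx','fy','cx','cy','R','t')}
def ray(c,u,v,zp):
    R,t=c['R'],c['t']; d=R.T@np.array([(u-c['cx'])/c['fx'],(v-c['cy'])/c['fy'],1]); o=-R.T@t
    return o+d*(zp-o[2])/d[2]
def cloud(d,c):
    v,u=np.mgrid[0:d.shape[0],0:d.shape[1]]; P=np.stack([(u-c['cx'])/c['fx']*d,(v-c['cy'])/c['fy']*d,d],-1)
    return (P-c['t'])@c['R']
E
python3 - <<'E'
from h import *
for n in("top","scene"):
    p,d,c=load(n+'0.npz')
    W=cloud(d,c)
    roi=(W[...,0]>350)&(W[...,0]<700)&(W[...,1]>-250)&(W[...,1]<330)&(d>0)
    # bench height check
    print(n,"bench z",np.median(W[...,2][roi&(W[...,2]<15)]))
    x=(W[...,2]>37)&(W[...,2]<55)&roi
    k,l,st,ce=cv2.connectedComponentsWithStats(x.astype(np.uint8))
    for i in range(1,k):
        if st[i,4]>40: 
            r=cv2.minAreaRect(W[l==i][:,:2].astype(np.float32)); print('carr',st[i],r, np.median(W[l==i][:,2]))
    x=(W[...,2]>90)&(W[...,2]<130)&roi
    k,l,st,ce=cv2.connectedComponentsWithStats(x.astype(np.uint8))
    for i in range(1,k):
        if st[i,4]>15:
            q=W[l==i]; q=q[q[:,2]>104] if (q[:,2]>104).sum()>10 else q
            print('lid',st[i],cv2.minAreaRect(q[:,:2].astype(np.float32)),np.median(q[:,2]),len(q))
    s=p[150:225,180:300] if n=="top" else p[145:245,205:330]
    cv2.imwrite(f"pics/{n}z.png",cv2.resize(s[:,:,::-1],None,fx=6,fy=6,interpolation=cv2.INTER_CUBIC))
E
```

```text
top bench z 1.7045547472608942
carr [ 190  175   89   26 1637] ((542.6338500976562, 85.59770202636719), (85.77537536621094, 299.2819519042969), 0.9928836822509766) 46.6498579089761
lid [194 179  17  15 135] ((541.7431030273438, 184.57620239257812), (48.973358154296875, 27.322063446044922), 55.45066452026367) 115.0748808635619 133
lid [229 178   9  16 141] ((543.8091430664062, 85.25636291503906), (49.283241271972656, 26.016597747802734), 0.9997255206108093) 115.18194522600353 141
lid [260 178   9  16 141] ((545.5662841796875, -14.846866607666016), (49.23030471801758, 26.0731143951416), 0.9134997129440308) 115.1422640763046 141
scene bench z -1.40300946210396
carr [ 221  166   99   63 1685] ((541.6923217773438, 84.52249908447266), (92.15003967285156, 301.84185791015625), 1.1073873043060303) 43.52742734772447
lid [292 160  17  12 187] ((541.5885620117188, 182.5172119140625), (48.286476135253906, 29.135589599609375), 50.94570541381836) 112.03813032974091 152
lid [264 173  17  19 193] ((541.9805297851562, 83.77880859375), (50.282711029052734, 28.32341194152832), 0.3292521834373474) 111.6997309309228 159
lid [235 189  17  20 199] ((544.8826904296875, -16.642601013183594), (50.85731887817383, 28.142887115478516), 1.4276785850524902) 112.02944681260433 168
```

```bash
ls pics
```

```text
scene0.png
scenez.png
top0.png
topz.png
```

```bash
cat >> h.py <<'E'
from scipy.spatial.transform import Rotation as Ro
def Rt(yaw,zyaw=True): # tool down, tool z (jaw axis) at world yaw
    return Ro.from_euler('xyz',[-90,0,yaw-90],degrees=True)
def delta(pos,R,base=None):
    s=state(); p,e=(s['ee_pos'],s['ee_rot']) if base is None else base
    C=Ro.from_euler('xyz',e,degrees=True)
    print('d_cm',np.round(C.inv().apply(np.array(pos)-p)/10,2),'tw',np.round((C.inv()*R).as_rotvec(degrees=True),2))
def show():
    s=state(); print(round(s['time_s'],2),'q',np.round(s['qpos'],1),'p',np.round(s['ee_pos'],1),'r',np.round(s['ee_rot'],1),'F',np.round(s['force'],1),'T',np.round(s['torque'],2),'w',round(s['gripper_width'],1))
E
python3 -c "
from h import *
delta([541.5,184,200],Rt(-37)); delta([541.5,184,200],Rt(143))"
```

```text
d_cm [-57.19  -1.66 -57.61] tw [ 9.000e-02 -3.439e+01 -3.000e-02]
d_cm [-57.19  -1.66 -57.61] tw [4.0000e-02 1.4561e+02 1.1000e-01]
```

View pics/topz.png

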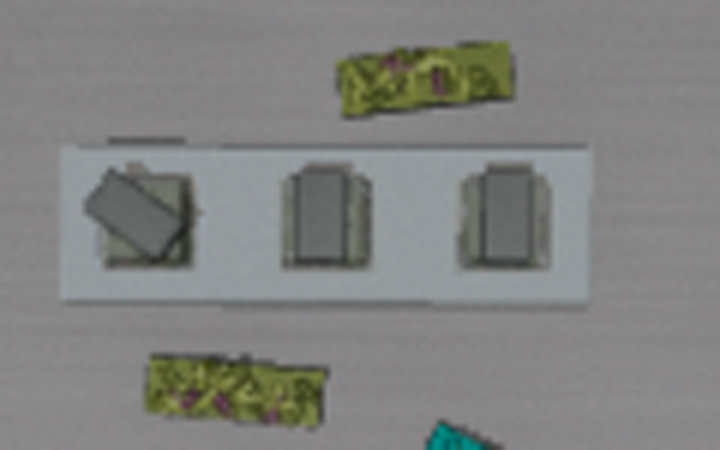

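View pics/scenez.png

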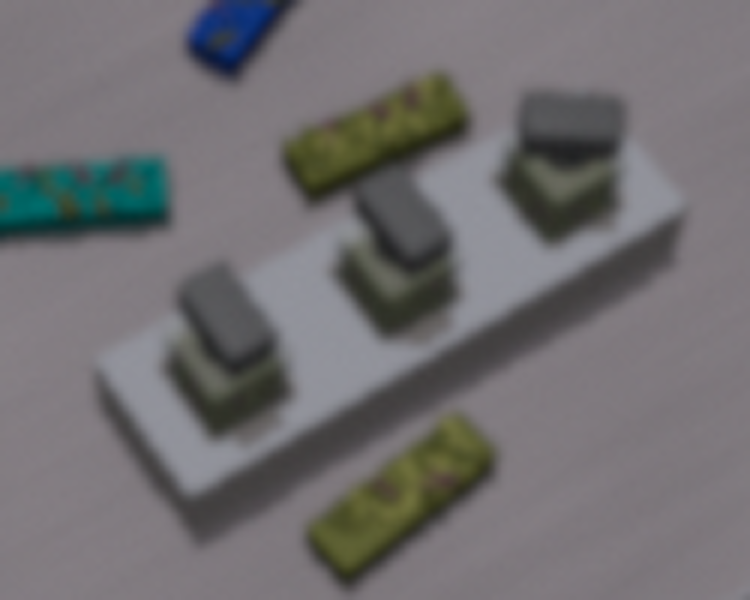

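The zooms confirm that the left jar (the +y well) has its bar turned about 55° anticlockwise. I'll move over it now.

```bash
python3 -m pendant '[{"delta_pos":[-3.4,-0.3,-3.4],"twist":[0,0,0],"grip":100},{"delta_pos":[-6.8,-0.6,-6.8],"twist":[0,0,0],"grip":100},{"delta_pos":[-10.2,-0.9,-10.2],"twist":[0,0,0],"grip":100},{"delta_pos":[-13.6,-1.2,-13.6],"twist":[0,0,0],"grip":100},{"delta_pos":[-17,-1.6,-17],"twist":[0,0,0],"grip":100}]'
python3 -c "
from h import *
show(); delta([541.5,184,200],Rt(-37))"
```

```text
time_s: 0.6
ee_pos: [290.5, -327.6, 198.9]
ee_rot: [-90.0, -0.0, -161.4]
force: [0.3, -0.3, 0.2]
gripper_width: 91.4
0.6 q [-49.9   5.2 104.5   0.   70.3  21.5] p [ 290.5 -327.6  198.9] r [ -90.    -0.  -161.4] F [ 0.3 -0.3  0.2] T [-0.07 -0.   -0.  ] w 91.4
d_cm [-40.08  -0.08 -40.5 ] tw [ 5.000e-02 -3.444e+01 -1.000e-02]
```

```bash
python3 -m pendant '[{"delta_pos":[-3.4,0,-3.4],"twist":[0,0,0],"grip":100},{"delta_pos":[-6.8,0,-6.8],"twist":[0,0,0],"grip":100},{"delta_pos":[-10.2,0,-10.2],"twist":[0,-7,0],"grip":100},{"delta_pos":[-13.6,0,-13.6],"twist":[0,-14,0],"grip":100},{"delta_pos":[-17,0,-17],"twist":[0,-21,0],"grip":100}]'
python3 -c "
from h import *
show(); delta([541.5,184,200],Rt(-37))"
```

```text
time_s: 1.1
ee_pos: [397.5, -112.3, 199.2]
ee_rot: [-90.0, -0.0, -140.1]
force: [1.1, -0.5, 0.3]
gripper_width: 91.0
1.1 q [-17.4   2.8 107.1  -0.   70.1  32.7] p [ 397.5 -112.3  199.2] r [ -90.    -0.  -140.1] F [ 1.1 -0.5  0.3] T [-0.01 -0.08  0.01] w 91.0
d_cm [-30.06  -0.09 -13.5 ] tw [-1.000e-02 -1.311e+01  1.000e-02]
```

```bash
python3 -m pendant '[{"delta_pos":[-4.5,0,-2],"twist":[0,-3,0],"grip":100},{"delta_pos":[-9,0,-4],"twist":[0,-6,0],"grip":100},{"delta_pos":[-13.5,0,-6],"twist":[0,-9,0],"grip":100},{"delta_pos":[-18,0,-8],"twist":[0,-11,0],"grip":100},{"delta_pos":[-22.4,0,-10],"twist":[0,-13,0],"grip":100}]'
python3 -c "
from h import *
show(); delta([541.5,184,200],Rt(-37))"
```

```text
time_s: 1.6
ee_pos: [506.4, 107.7, 198.9]
ee_rot: [-90.0, -0.0, -127.3]
force: [0.7, -0.4, 0.7]
gripper_width: 91.2
1.6 q [10.7 12.6 95.4 -0.  72.1 48. ] p [506.4 107.7 198.9] r [ -90.    -0.  -127.3] F [ 0.7 -0.4  0.7] T [-0.05 -0.04 -0.05] w 91.2
d_cm [-8.2  -0.11 -1.82] tw [ 0.   -0.27  0.03]
```

```bash
python3 -m pendant '[{"delta_pos":[-4,0,-0.9],"twist":[0,0,0],"grip":100},{"delta_pos":[-7,0,-1.6],"twist":[0,0,0],"grip":100},{"delta_pos":[-8,0,-1.8],"twist":[0,0,0],"grip":100},{"delta_pos":[-8,0,-1.8],"twist":[0,0,0],"grip":100},{"delta_pos":[-8,0,-1.8],"twist":[0,0,0],"grip":100}]'
python3 - <<'E'
from h import *
show(); c=imaging.camera_info("wrist"); p,d=imaging.grab_frame("wrist"); np.savez("w0.npz",p=p,d=d,**c); cv2.imwrite("pics/w0.png",p[:,:,::-1]); print(c); delta([541.5,184,200],Rt(-37))
E
```

```text
time_s: 2.1
ee_pos: [539.6, 179.0, 198.9]
ee_rot: [-90.0, -0.1, -127.4]
force: [0.2, -0.8, -0.3]
gripper_width: 91.4
2.1 q [17.2 17.2 88.9 -0.  73.9 54.6] p [539.6 179.  198.9] r [-9.000e+01 -1.000e-01 -1.274e+02] F [ 0.2 -0.8 -0.3] T [-0.04 -0.05  0.01] w 91.4
{'fx': 297.3186396354542, 'fy': 297.3186396354542, 'cx': 253.36761204597752, 'cy': 193.65975781106704, 'R': array([[ 7.93781105e-01, -6.08203549e-01,  3.74101835e-05],
       [-5.90649703e-01, -7.70856483e-01,  2.38564900e-01],
       [-1.45067181e-01, -1.89390406e-01, -9.71126556e-01]]), 't': array([-319.76827099,  426.130946  ,  516.81081355])}
d_cm [-0.53 -0.08 -0.17] tw [ 0.   -0.45  0.07]
```

View pics/w0.png

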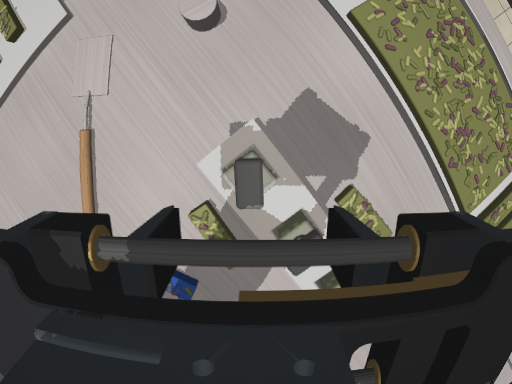

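The wrist view shows the loose lid bar at about (249,183), almost upright in the image and so nearly square to the jaws. I'll measure it from this view.

```bash
python3 - <<'E'
from h import *
p,d,c=load('w0.npz')
v,u=np.mgrid[0:384,0:512]; x=(u-c['cx'])/c['fx']; y=(v-c['cy'])/c['fx']; th=np.hypot(x,y)+1e-9
D=np.stack([np.sin(th)*x/th,np.sin(th)*y/th,np.cos(th)],-1)
P=D/D[...,2:3]*d[...,None]; W=(P-c['t'])@c['R']
m=(W[...,2]>105)&(W[...,2]<122)&(abs(u-249)<40)&(abs(v-183)<40)
q=W[m]; print(m.sum(),np.median(q[:,2]),cv2.minAreaRect(q[:,:2].astype(np.float32)))
print('bench',np.median(W[50:120,130:180,2]))
# project onto plane z=114 by colour/edge rays
Dw=D@c['R']; o=-c['R'].T@c['t']; Q=o+Dw*((114-o[2])/Dw[...,2])[...,None]
q=Q[m]; print(cv2.minAreaRect(q[:,:2].astype(np.float32)), q.mean(0))
E
```

```text
1374 113.65682361277828 ((539.4241943359375, 186.02789306640625), (50.120975494384766, 27.99415397644043), 55.14362716674805)
bench -0.06075167313363701
((540.0355224609375, 186.72962951660156), (50.01093673706055, 27.63103675842285), 55.15390396118164) [540.30227815 187.03118074 114.        ]
```

```bash
python3 -c "
from h import *
show();delta([540.4,185.3,88],Rt(-34.9))"
```

```text
2.15 q [17.2 17.2 88.9 -0.  73.9 54.6] p [539.6 178.7 199.2] r [-9.000e+01 -1.000e-01 -1.275e+02] F [-0.2 -0.4 -0.2] T [ 0.02  0.   -0.01] w 91.4
d_cm [-0.58 11.12 -0.34] tw [ 0.   -2.55  0.07]
```

```bash
python3 -m pendant '[{"delta_pos":[-0.6,2.5,-0.3],"twist":[0,-2.5,0],"grip":100},{"delta_pos":[-0.6,5,-0.3],"twist":[0,-2.5,0],"grip":100},{"delta_pos":[-0.6,7.5,-0.3],"twist":[0,-2.5,0],"grip":100},{"delta_pos":[-0.6,9.6,-0.3],"twist":[0,-2.5,0],"grip":100},{"delta_pos":[-0.6,11.1,-0.3],"twist":[0,-2.5,0],"grip":100}]'
python3 -c "
from h import *
show();delta([540.4,185.3,87],Rt(-34.9))"
```

```text
time_s: 2.65
ee_pos: [540.4, 184.8, 87.1]
ee_rot: [-90.0, -0.1, -125.0]
force: [-0.1, 0.8, 0.3]
gripper_width: 90.8
2.65 q [17.7 22.4 98.2 -0.  59.5 52.7] p [540.4 184.8  87.1] r [-9.00e+01 -1.00e-01 -1.25e+02] F [-0.1  0.8  0.3] T [-0.   -0.07  0.03] w 90.8
d_cm [-0.04  0.01 -0.03] tw [ 0.05 -0.1   0.1 ]
```

```bash
python3 -m pendant '[{"delta_pos":[0,0,0],"twist":[0,0,0],"grip":0},{"delta_pos":[0,0,0],"twist":[0,0,0],"grip":0},{"delta_pos":[0,0,0],"twist":[0,0,0],"grip":0},{"delta_pos":[0,0,0],"twist":[0,0,0],"grip":0},{"delta_pos":[0,0,0],"twist":[0,0,0],"grip":0}]' 45
python3 -c "
from h import *
show()"
```

```text
time_s: 3.15
ee_pos: [542.0, 186.7, 89.1]
ee_rot: [-89.9, 0.1, -124.9]
force: [-0.5, 0.4, 0.3]
gripper_width: 54.4
3.15 q [17.9 22.4 97.9 -0.  59.6 52.8] p [542.  186.7  89.1] r [-8.990e+01  1.000e-01 -1.249e+02] F [-0.5  0.4  0.3] T [-0.02 -0.05  0.02] w 54.4
```

```bash
python3 -m pendant '[{"delta_pos":[0,0,0],"twist":[0,0,0],"grip":0},{"delta_pos":[0,0,0],"twist":[0,0,0],"grip":0},{"delta_pos":[0,0,0],"twist":[0,0,0],"grip":0},{"delta_pos":[0,0,0],"twist":[0,0,0],"grip":0},{"delta_pos":[0,0,0],"twist":[0,0,0],"grip":0}]' 45
python3 -c "
from h import *
show()"
```

```text
time_s: 3.65
ee_pos: [541.5, 186.7, 88.2]
ee_rot: [-90.0, -0.0, -124.9]
force: [1.0, 0.3, -0.7]
gripper_width: 13.7
3.65 q [17.9 22.4 98.  -0.  59.6 52.8] p [541.5 186.7  88.2] r [ -90.    -0.  -124.9] F [ 1.   0.3 -0.7] T [-0.03 -0.06  0.02] w 13.7
```

```bash
python3 - <<'E'
from h import *
for n in("wrist","top","scene"):
    c=imaging.camera_info(n);p,d=imaging.grab_frame(n); np.savez(n+"1.npz",p=p,d=d,**c)
    if n=="top": p=cv2.resize(p[140:240,170:310],None,fx=5,fy=5,interpolation=cv2.INTER_CUBIC)
    if n=="scene": p=cv2.resize(p[125:245,205:345],None,fx=5,fy=5,interpolation=cv2.INTER_CUBIC)
    cv2.imwrite(f"pics/{n}1.png",p[:,:,::-1])
show()
E
```

```text
3.8 q [17.9 22.4 98.  -0.  59.6 52.8] p [541.6 186.7  88.2] r [ -90.    -0.  -124.9] F [ 0.5 -0.8 -0.1] T [-0.   -0.01  0.06] w 2.2
```

View pics/wrist1.png

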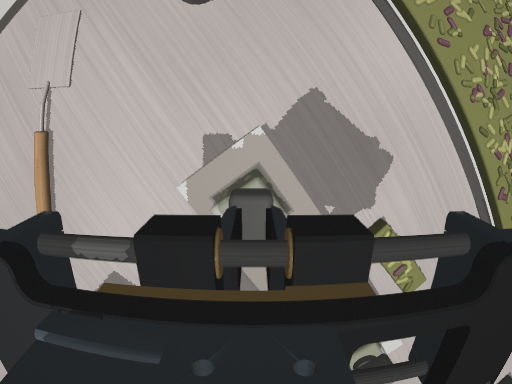

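View pics/scene1.png

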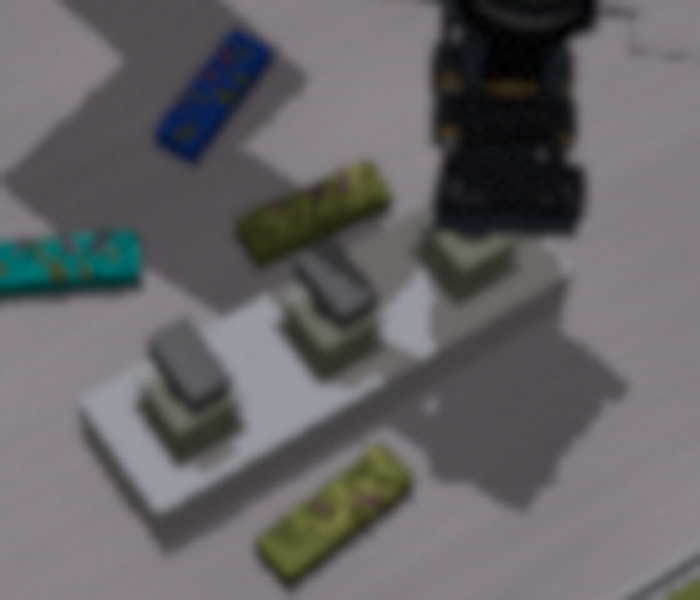

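View pics/top1.png

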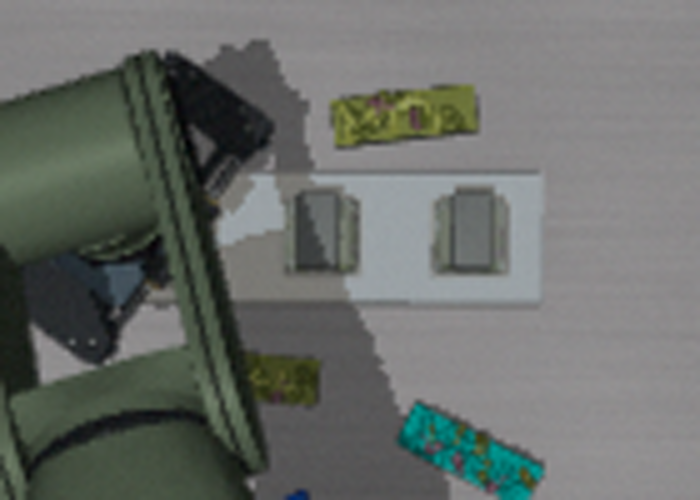

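```bash
python3 - <<'E'
from h import *
show()
p,d=imaging.grab_frame("wrist"); np.savez("wrist2.npz",p=p,d=d,**imaging.camera_info("wrist"))
cv2.imwrite("pics/wrist2.png",cv2.resize(p[150:300,180:330],None,fx=4,fy=4,interpolation=cv2.INTER_CUBIC)[:,:,::-1])
z=np.load("wrist1.npz")['p']; cv2.imwrite("pics/wrist1z.png",cv2.resize(z[150:300,180:330],None,fx=4,fy=4,interpolation=cv2.INTER_CUBIC)[:,:,::-1])
print(d[190:290:8,250])
print(d[215,200:310:6].round())
show()
E
```

```text
3.8 q [17.9 22.4 98.  -0.  59.6 52.8] p [541.6 186.7  88.2] r [ -90.    -0.  -124.9] F [ 0.5 -0.8 -0.1] T [-0.   -0.01  0.06] w 2.2
[193.93327  181.37315  181.61443  165.59705  152.62643  141.5272
 131.37924   82.897705  79.86571   81.05451  127.41692  127.565605
 129.12402 ]
[ 90.  90.  91.  91.  92.  91.  92. 159. 164. 184. 164. 159.  91.  91.
  91.  91.  91.  92.  92.]
3.85 q [17.9 22.4 98.  -0.  59.6 52.8] p [541.6 186.7  88.2] r [ -90.    -0.  -124.9] F [ 0.2  0.6 -0.1] T [ 0.   -0.09 -0.02] w 0.9
```

View pics/wrist2.png

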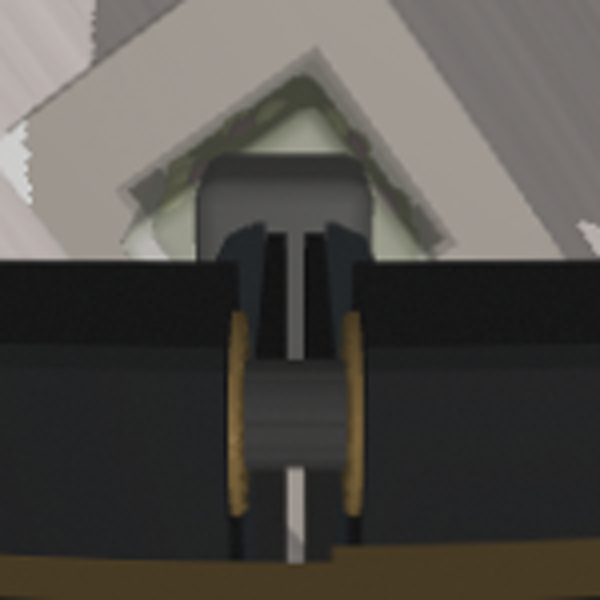

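View pics/wrist1z.png

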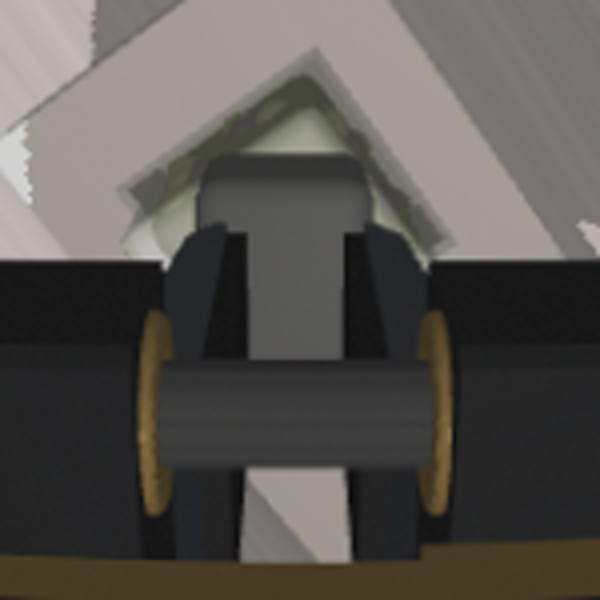

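```bash
cat >> h.py <<'E'
def wcloud(d,c):
    v,u=np.mgrid[0:384,0:512]; x=(u-c['cx'])/c['fx']; y=(v-c['cy'])/c['fx']; th=np.hypot(x,y)+1e-9
    D=np.stack([np.sin(th)*x/th,np.sin(th)*y/th,np.cos(th)],-1)
    return (D/D[...,2:3]*d[...,None]-c['t'])@c['R']
def wproj(X,c):
    q=c['R']@np.array(X)+c['t']; r=np.hypot(q[0],q[1]); th=np.arctan2(r,q[2]); return c['cx']+c['fx']*th*q[0]/r, c['cy']+c['fx']*th*q[1]/r
E
python3 - <<'E'
from h import *
p,d,c=load("wrist2.npz"); W=wcloud(d,c); s=state()
print('cam',-c['R'].T@c['t'],'tcp pix',wproj(s['ee_pos'],c))
for u,v in [(250,198),(240,205),(254,205),(254,215),(248,220),(260,220),(259,220),(244,208),(244,230),(300,250)]: print(u,v,W[v,u].round(1))
p,d,c=load("w0.npz"); print('cam w0',-c['R'].T@c['t'])
E
```

```text
cam [579.85496021 241.09606715 289.61833154] tcp pix (np.float64(252.94547285824973), np.float64(217.35835629881913))
250 198 [552.1 204.9 114. ]
240 205 [544.4 204.6 113.3]
254 205 [551.6 199.9 114.2]
254 215 [548.  194.7 114.5]
248 220 [548.8 201.5 141.9]
260 220 [554.2 198.2 143. ]
259 220 [553.6 198.2 142. ]
244 208 [547.7 204.3 125.4]
244 230 [548.1 203.2 159.3]
300 250 [571.6 208.7 221.6]
cam w0 [580.49241556 231.88061494 400.24078149]
```

```bash
python3 - <<'E'
from h import *
p,d,c=load("wrist2.npz"); W=wcloud(d,c); s=state(); C=Ro.from_euler('xyz',s['ee_rot'],degrees=True)
for u in (243,249,259,264):
  for v in range(200,242,3):
    print(u,v,W[v,u].round(1),C.inv().apply(W[v,u]-s['ee_pos']).round(1), p[v,u])
E
```

```text
243 200 [547.8 206.2 113.7] [-19.6 -25.6  -6. ] [83 82 80]
243 203 [546.8 204.8 114.2] [-17.9 -26.   -6. ] [85 84 82]
243 206 [547.  204.6 120.7] [-17.8 -32.5  -5.8] [43 45 47]
243 209 [547.3 204.7 127.5] [-18.  -39.4  -5.6] [35 38 41]
243 212 [547.4 204.5 133.2] [-18.  -45.   -5.4] [36 39 42]
243 215 [547.5 204.3 138.2] [-17.8 -50.   -5.2] [35 39 41]
243 218 [547.4 204.1 142.6] [-17.6 -54.4  -5.1] [36 40 42]
243 221 [547.6 204.  147.4] [-17.6 -59.2  -4.9] [35 38 41]
243 224 [547.9 204.1 152.8] [-17.9 -64.6  -4.8] [35 39 41]
243 227 [547.9 203.9 156.6] [-17.7 -68.4  -4.6] [35 38 40]
243 230 [547.9 203.7 160.3] [-17.6 -72.1  -4.5] [35 38 41]
243 233 [547.9 203.5 163.4] [-17.3 -75.3  -4.4] [36 39 41]
243 236 [548.3 203.8 168.3] [-17.8 -80.2  -4.3] [34 37 39]
243 239 [548.4 203.7 171.7] [-17.8 -83.6  -4.1] [35 37 38]
249 200 [550.7 203.9 112.7] [-19.4 -24.5  -2.4] [84 83 81]
249 203 [550.  202.8 114.9] [-18.1 -26.8  -2.4] [86 86 84]
249 206 [548.6 200.9 113.4] [-15.7 -25.2  -2.4] [86 86 83]
249 209 [549.3 201.7 123.1] [-16.7 -35.   -2.2] [20 20 19]
249 212 [549.1 201.3 127.9] [-16.3 -39
[... 1503 characters left out ...]
 [557.1 197.5 120.6] [-17.8 -32.5   6.6] [46 48 49]
264 209 [557.1 197.8 127.6] [-18.  -39.4   6.4] [35 39 41]
264 212 [556.9 197.9 133.2] [-18.  -45.1   6.2] [36 39 42]
264 215 [556.7 198.  138.6] [-18.  -50.4   6. ] [35 39 42]
264 218 [556.6 198.1 143.6] [-17.9 -55.4   5.8] [35 39 42]
264 221 [556.5 198.3 148.6] [-18.  -60.5   5.6] [36 39 42]
264 224 [556.3 198.3 152.9] [-17.9 -64.7   5.5] [36 39 41]
264 227 [556.  198.1 156.2] [-17.6 -68.1   5.4] [36 39 42]
264 230 [556.2 198.6 161.7] [-18.1 -73.5   5.2] [36 39 41]
264 233 [555.9 198.4 164.7] [-17.8 -76.5   5.1] [37 40 41]
264 236 [555.6 198.1 167.4] [-17.4 -79.2   5. ] [36 39 39]
264 239 [555.7 198.6 171.8] [-17.8 -83.6   4.8] [36 38 37]
```

```bash
python3 - <<'E'
from h import *
p,d,c=load("w0.npz"); W=wcloud(d,c); e=np.array([-90,-.1,-127.4]); P=np.array([539.6,178.8,199.0])
L=Ro.from_euler('xyz',e,degrees=True).inv().apply((W-P).reshape(-1,3)).reshape(W.shape)
for u in (160,170,176,178,335,345):
  print(u,[(v,*L[v,u].round(0)) for v in range(203,245,5)])
m=(d>0)&(L[...,1]>-60)&(L[...,1]<15)&(abs(L[...,2])<70)&(abs(L[...,0])<25); print(m.sum(), L[m][:,1].max() if m.any() else '')
print('tcp',wproj(P,c))
E
```

```text
160 [(203, np.float64(44.0), np.float64(198.0), np.float64(-134.0)), (208, np.float64(53.0), np.float64(200.0), np.float64(-136.0)), (213, np.float64(-18.0), np.float64(-48.0), np.float64(-52.0)), (218, np.float64(-18.0), np.float64(-57.0), np.float64(-49.0)), (223, np.float64(-16.0), np.float64(-60.0), np.float64(-49.0)), (228, np.float64(-16.0), np.float64(-67.0), np.float64(-46.0)), (233, np.float64(-15.0), np.float64(-71.0), np.float64(-45.0)), (238, np.float64(-34.0), np.float64(-122.0), np.float64(-28.0)), (243, np.float64(-34.0), np.float64(-125.0), np.float64(-27.0))]
170 [(203, np.float64(45.0), np.float64(200.0), np.float64(-120.0)), (208, np.float64(-18.0), np.float64(-36.0), np.float64(-50.0)), (213, np.float64(-17.0), np.float64(-43.0), np.float64(-48.0)), (218, np.float64(-16.0), np.float64(-50.0), np.float64(-46.0)), (223, np.float64(-13.0), np.float64(-50.0), np.float64(-46.0)), (228, np.float64(-11.0), np.float64(-54.0), np.float64(-45.0)), (233, np.float64(-9.0), np.float64(-54.0), np.float64(-45.0)), (238, np.float64(-6.0), np.float64(-55.0), np.float64(-45.0)), (2
[... 1756 characters left out ...]
oat64(-125.0), np.float64(24.0))]
345 [(203, np.float64(39.0), np.float64(176.0), np.float64(125.0)), (208, np.float64(45.0), np.float64(175.0), np.float64(125.0)), (213, np.float64(-18.0), np.float64(-49.0), np.float64(51.0)), (218, np.float64(-18.0), np.float64(-56.0), np.float64(49.0)), (223, np.float64(-17.0), np.float64(-61.0), np.float64(48.0)), (228, np.float64(-17.0), np.float64(-68.0), np.float64(46.0)), (233, np.float64(-14.0), np.float64(-67.0), np.float64(46.0)), (238, np.float64(-34.0), np.float64(-122.0), np.float64(27.0)), (243, np.float64(-33.0), np.float64(-123.0), np.float64(27.0))]
1314 -28.738917750088586
tcp (np.float64(253.11033851657936), np.float64(217.6020718327676))
```

```bash
python3 - <<'E'
from h import *
print(env.grip_depth,[a for a in dir(env) if not a.startswith('_')])
p,d,c=load("w0.npz")
cv2.imwrite("pics/w0z.png",cv2.resize(p[190:260,130:380],None,fx=3,fy=3,interpolation=cv2.INTER_CUBIC)[:,:,::-1])
E
```

```text
18.8 ['Unreachable', 'grip_depth']
```

View pics/w0z.png

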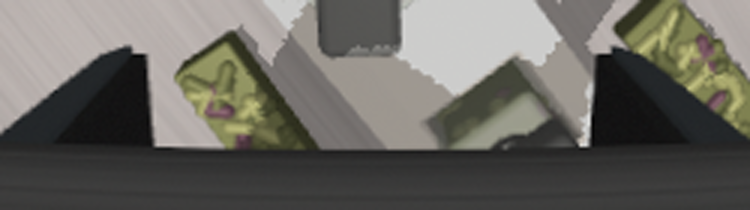

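The reading disagrees with the brief. The gripper closed to 1 mm without any force, and the wrist depth shows why: the visible fingertips end about 29 mm short of the reported TCP, so they shut above the bar at z ≈ 117. I'll reopen, check the tip offset and go about 30 mm lower.

```bash
python3 -m pendant '[{"delta_pos":[0,0,0],"twist":[0,0,0],"grip":75},{"delta_pos":[0,0,0],"twist":[0,0,0],"grip":75},{"delta_pos":[0,0,0],"twist":[0,0,0],"grip":75},{"delta_pos":[0,0,0],"twist":[0,0,0],"grip":75},{"delta_pos":[0,0,0],"twist":[0,0,0],"grip":75}]' 45
python3 -m pendant '[{"delta_pos":[0,0,0],"twist":[0,0,0],"grip":75},{"delta_pos":[0,0,0],"twist":[0,0,0],"grip":75},{"delta_pos":[0,0,0],"twist":[0,0,0],"grip":75},{"delta_pos":[0,0,0],"twist":[0,0,0],"grip":75},{"delta_pos":[0,0,0],"twist":[0,0,0],"grip":75}]' 45
python3 - <<'E'
from h import *
show(); s=state(); c=imaging.camera_info("wrist")
p,d=imaging.grab_frame("wrist"); np.savez("wrist3.npz",p=p,d=d,**c)
W=wcloud(d,c); L=Ro.from_euler('xyz',s['ee_rot'],degrees=True).inv().apply((W-s['ee_pos']).reshape(-1,3)).reshape(W.shape)
m=(W[...,2]>108)&(W[...,2]<118); m[:,:200]=0;m[:,300:]=0;m[:150]=0;m[300:]=0
k,l,st,ce=cv2.connectedComponentsWithStats(m.astype(np.uint8)); i=1+st[1:,4].argmax(); m=l==i
q=L[m]; print('bar in tool: x',q[:,0].min(),q[:,0].max(),'z',np.percentile(q[:,2],[1,99]), 'y',np.median(q[:,1]),cv2.minAreaRect(q[:,[0,2]].astype(np.float32)))
f=(p.max(-1)<60)&(abs(L[...,2])<60)&(abs(L[...,0])<22)&(d>0)
for sgn in(-1,1):
    g=L[f&(L[...,2]*sgn>8)]; print('finger tip y',np.sort(g[:,1])[-8:].round(1),'inner z',np.percentile(abs(g[:,2]),2))
cv2.imwrite("pics/wrist3.png",cv2.resize(p[150:300,180:330],None,fx=4,fy=4,interpolation=cv2.INTER_CUBIC)[:,:,::-1])
E
```

```text
time_s: 4.35
ee_pos: [541.6, 186.7, 88.2]
ee_rot: [-90.0, -0.0, -124.9]
force: [-0.1, -0.2, 0.7]
gripper_width: 37.7
time_s: 4.85
ee_pos: [541.6, 186.7, 88.2]
ee_rot: [-90.0, -0.0, -124.9]
force: [-0.3, 0.1, -0.8]
gripper_width: 68.4
4.85 q [17.9 22.4 98.  -0.  59.6 52.8] p [541.6 186.7  88.2] r [ -90.    -0.  -124.9] F [-0.3  0.1 -0.8] T [-0.03  0.01 -0.02] w 68.4
bar in tool: x -23.342298369854618 7.434458581702442 z [-15.18797777  12.04257038] y -25.436529339879943 ((-7.977989196777344, -1.734837532043457), (30.71958351135254, 28.056901931762695), 0.2174903005361557)
finger tip y [-22.1 -21.9 -19.5 -16.  -13.6 -13.6 -11.4  -7.9] inner z 33.53149926432954
finger tip y [-21.7 -21.6 -21.4 -19.4 -13.4 -10.9 -10.2  -8. ] inner z 22.006662342223116
```

View pics/wrist3.png

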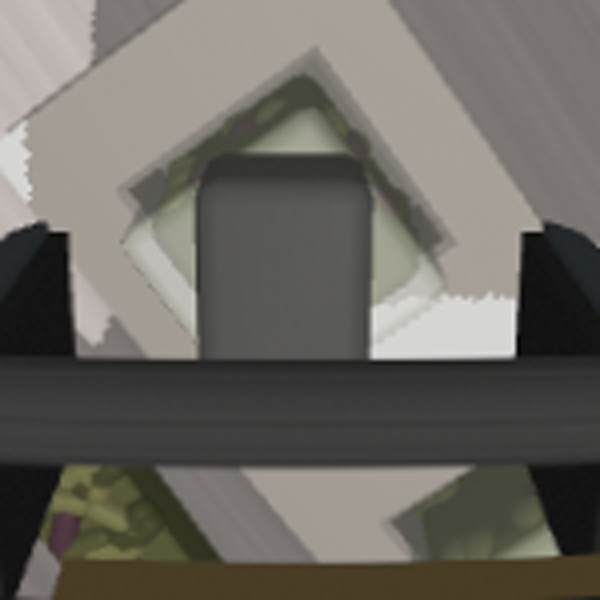

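The tip rows are unchanged with nothing behind them, so the tips really do end about 30 mm behind the reported TCP. The bar sits squarely between the jaws, 1.7 mm off centre. I'll descend 30 mm.

```bash
python3 -m pendant '[{"delta_pos":[0,0.8,-0.1],"twist":[0,0,0],"grip":75},{"delta_pos":[0,1.6,-0.15],"twist":[0,0,0],"grip":75},{"delta_pos":[0,2.4,-0.15],"twist":[0,0,0],"grip":75},{"delta_pos":[0,3.0,-0.15],"twist":[0,0,0],"grip":75},{"delta_pos":[0,3.0,-0.15],"twist":[0,0,0],"grip":75}]' 45
python3 -m pendant '[{"delta_pos":[0,0,0],"twist":[0,0,0],"grip":0},{"delta_pos":[0,0,0],"twist":[0,0,0],"grip":0},{"delta_pos":[0,0,0],"twist":[0,0,0],"grip":0},{"delta_pos":[0,0,0],"twist":[0,0,0],"grip":0},{"delta_pos":[0,0,0],"twist":[0,0,0],"grip":0}]' 50
python3 -m pendant '[{"delta_pos":[0,0,0],"twist":[0,0,0],"grip":0},{"delta_pos":[0,0,0],"twist":[0,0,0],"grip":0},{"delta_pos":[0,0,0],"twist":[0,0,0],"grip":0},{"delta_pos":[0,0,0],"twist":[0,0,0],"grip":0},{"delta_pos":[0,0,0],"twist":[0,0,0],"grip":0}]' 50
python3 - <<'E'
from h import *
show(); p,d=imaging.grab_frame("wrist")
cv2.imwrite("pics/wrist4.png",cv2.resize(p[150:300,180:330],None,fx=4,fy=4,interpolation=cv2.INTER_CUBIC)[:,:,::-1])
E
```

```text
time_s: 5.4
ee_pos: [539.4, 187.2, 56.8]
ee_rot: [-90.1, -0.1, -124.9]
force: [-0.0, -0.1, -0.4]
gripper_width: 68.6
time_s: 5.9
ee_pos: [540.5, 187.6, 58.4]
ee_rot: [-90.0, 0.0, -124.9]
force: [-1.0, -0.5, 0.6]
gripper_width: 31.0
time_s: 6.4
ee_pos: [540.4, 187.6, 58.3]
ee_rot: [-90.0, 0.0, -124.9]
force: [-0.3, 0.2, 1.1]
gripper_width: 27.9
6.4 q [ 18.   24.1 100.2  -0.   55.7  52.9] p [540.4 187.6  58.3] r [ -90.     0.  -124.9] F [-0.3  0.2  1.1] T [ 0.   -0.02 -0.02] w 27.9
```

View pics/wrist4.png

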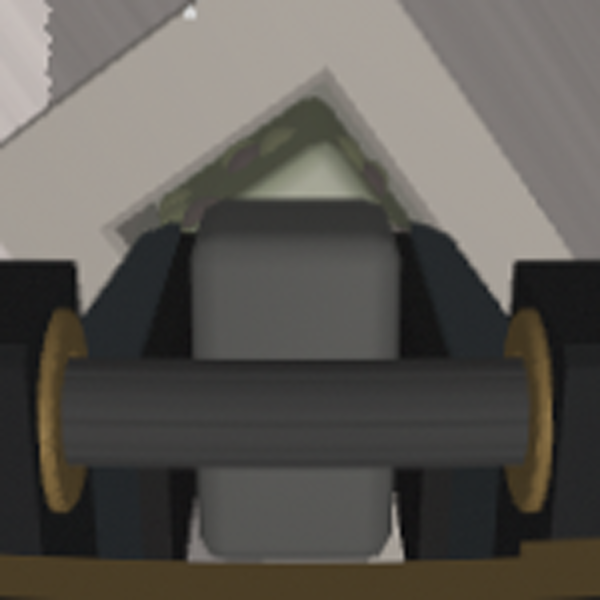

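The bar is gripped squarely (27.9 mm) with the fingers down beside it. Next I'll turn it clockwise.

```bash
python3 -m pendant '[{"delta_pos":[0,0,0],"twist":[0,5,0],"grip":0},{"delta_pos":[0,0,0],"twist":[0,10,0],"grip":0},{"delta_pos":[0,0,0],"twist":[0,15,0],"grip":0},{"delta_pos":[0,0,0.05],"twist":[0,20,0],"grip":0},{"delta_pos":[0,0,0.05],"twist":[0,25,0],"grip":0}]' 50
python3 -c "
from h import *
show()"
python3 -m pendant '[{"delta_pos":[0,0,0],"twist":[0,5,0],"grip":0},{"delta_pos":[0,0,0],"twist":[0,10,0],"grip":0},{"delta_pos":[0,0,0],"twist":[0,15,0],"grip":0},{"delta_pos":[0,0,0],"twist":[0,20,0],"grip":0},{"delta_pos":[0,0,0.05],"twist":[0,25,0],"grip":0}]' 50
python3 -c "
from h import *
show()"
```

```text
time_s: 6.95
ee_pos: [540.9, 187.0, 58.3]
ee_rot: [-90.0, -0.0, -150.1]
force: [0.0, -1.1, 1.9]
gripper_width: 27.9
6.95 q [ 1.790e+01  2.410e+01  1.002e+02 -1.000e-01  5.570e+01  7.800e+01] p [540.9 187.   58.3] r [ -90.    -0.  -150.1] F [ 0.  -1.1  1.9] T [-0.23 -0.04  0.1 ] w 27.9
time_s: 7.45
ee_pos: [541.2, 186.0, 58.3]
ee_rot: [-89.9, 0.0, -175.0]
force: [-0.5, -2.1, 2.4]
gripper_width: 28.0
7.45 q [ 1.790e+01  2.410e+01  1.002e+02 -1.000e-01  5.570e+01  1.030e+02] p [541.2 186.   58.3] r [ -89.9    0.  -175. ] F [-0.5 -2.1  2.4] T [-0.39  0.1   0.07] w 28.0
```

```bash
python3 -m pendant '[{"delta_pos":[0,0,0],"twist":[0,1,0],"grip":0},{"delta_pos":[0,0,0],"twist":[0,2,0],"grip":0},{"delta_pos":[0,0,0],"twist":[0,3,0],"grip":0},{"delta_pos":[0,0,0],"twist":[0,4,0],"grip":0},{"delta_pos":[0,0,0],"twist":[0,5,0],"grip":0}]' 50
python3 -c "
from h import *
show()"
python3 -m pendant '[{"delta_pos":[0,0,0],"twist":[0,1,0],"grip":0},{"delta_pos":[0,0,0],"twist":[0,1.5,0],"grip":0},{"delta_pos":[0,0,0],"twist":[0,2,0],"grip":0},{"delta_pos":[0,0,0],"twist":[0,2,0],"grip":0},{"delta_pos":[0,0,0],"twist":[0,2,0],"grip":0}]' 50
python3 -c "
from h import *
show()"
```

```text
time_s: 7.95
ee_pos: [541.2, 186.0, 58.4]
ee_rot: [-89.9, 0.0, -179.9]
force: [0.4, -6.4, 3.3]
gripper_width: 27.8
7.95 q [ 1.790e+01  2.410e+01  1.002e+02 -1.000e-01  5.570e+01  1.078e+02] p [541.2 186.   58.4] r [ -89.9    0.  -179.9] F [ 0.4 -6.4  3.3] T [-1.18 -0.11  0.11] w 27.8
time_s: 8.45
ee_pos: [541.2, 186.0, 58.4]
ee_rot: [-89.9, 0.0, 178.1]
force: [0.4, -5.4, 3.7]
gripper_width: 27.8
8.45 q [ 1.790e+01  2.410e+01  1.002e+02 -1.000e-01  5.570e+01  1.098e+02] p [541.2 186.   58.4] r [-89.9   0.  178.1] F [ 0.4 -5.4  3.7] T [-1.23 -0.08  0.08] w 27.8
```

```bash
python3 -m pendant '[{"delta_pos":[0,0,0],"twist":[0,0.5,0],"grip":0},{"delta_pos":[0,0,0],"twist":[0,1,0],"grip":0},{"delta_pos":[0,0,0],"twist":[0,1.5,0],"grip":0},{"delta_pos":[0,0,0],"twist":[0,2,0],"grip":0},{"delta_pos":[0,0,0],"twist":[0,2,0],"grip":0}]' 50
python3 -c "
from h import *
show()"
python3 -m pendant '[{"delta_pos":[0,0,0],"twist":[0,0.5,0],"grip":0},{"delta_pos":[0,0,0],"twist":[0,1,0],"grip":0},{"delta_pos":[0,0,0],"twist":[0,1.5,0],"grip":0},{"delta_pos":[0,0,0],"twist":[0,2,0],"grip":0},{"delta_pos":[0,0,0],"twist":[0,2,0],"grip":0}]' 50
python3 -c "
from h import *
show()"
```

```text
time_s: 8.95
ee_pos: [541.1, 185.8, 58.4]
ee_rot: [-89.9, 0.0, 176.2]
force: [0.5, -6.0, 3.6]
gripper_width: 27.7
8.95 q [ 1.790e+01  2.410e+01  1.002e+02 -1.000e-01  5.570e+01  1.118e+02] p [541.1 185.8  58.4] r [-89.9   0.  176.2] F [ 0.5 -6.   3.6] T [-1.27 -0.03  0.32] w 27.7
time_s: 9.45
ee_pos: [541.1, 185.7, 58.4]
ee_rot: [-89.8, 0.0, 174.4]
force: [0.0, -5.2, 2.7]
gripper_width: 28.1
9.45 q [ 17.9  24.1 100.2  -0.2  55.7 113.6] p [541.1 185.7  58.4] r [-89.8   0.  174.4] F [ 0.  -5.2  2.7] T [-1.11  0.05  1.41] w 28.1
```

The stop is felt: torque rose from the 0.08 N m friction to 1.4 N m at yaw ≈ −184. I'll back off 4.5°, which is the jar's play in its well, to unload it, then check.

```bash
python3 -m pendant '[{"delta_pos":[0,0,0],"twist":[0,-1,0],"grip":0},{"delta_pos":[0,0,0.05],"twist":[0,-2,0],"grip":0},{"delta_pos":[0,0,0.1],"twist":[0,-3,0],"grip":0},{"delta_pos":[0,0,0.1],"twist":[0,-4,0],"grip":0},{"delta_pos":[0,0,0.1],"twist":[0,-4.5,0],"grip":0}]' 55
python3 -c "
from h import *
show()"
```

```text
time_s: 9.95
ee_pos: [541.3, 186.4, 58.3]
ee_rot: [-90.1, 0.0, 178.6]
force: [0.8, -1.0, 2.4]
gripper_width: 27.8
9.95 q [1.780e+01 2.410e+01 1.002e+02 1.000e-01 5.560e+01 1.092e+02] p [541.3 186.4  58.3] r [-90.1   0.  178.6] F [ 0.8 -1.   2.4] T [-0.45 -0.15 -0.02] w 27.8
```

```bash
python3 -m pendant '[{"delta_pos":[0,-1,0],"twist":[0,0,0],"grip":0},{"delta_pos":[0,-2.5,0],"twist":[0,0,0],"grip":0},{"delta_pos":[0,-4,0],"twist":[0,0,0],"grip":0},{"delta_pos":[0,-5.5,0],"twist":[0,0,0],"grip":0},{"delta_pos":[0,-7,0],"twist":[0,0,0],"grip":0}]' 60
python3 -c "
from h import *
show()"
python3 -m pendant '[{"delta_pos":[0,-3,0],"twist":[0,0,0],"grip":0},{"delta_pos":[0,-6,0],"twist":[0,0,0],"grip":0},{"delta_pos":[0,-9,0],"twist":[0,0,0],"grip":0},{"delta_pos":[0,-12,0],"twist":[0,0,0],"grip":0},{"delta_pos":[0,-14.5,0],"twist":[0,0,0],"grip":0}]' 60
python3 - <<'E'
from h import *
show()
for n in("scene","wrist"):
    c=imaging.camera_info(n);p,d=imaging.grab_frame(n); np.savez(n+"5.npz",p=p,d=d,**c); cv2.imwrite(f"pics/{n}5.png",p[:,:,::-1])
E
```

```text
time_s: 10.45
ee_pos: [539.9, 186.7, 128.7]
ee_rot: [-90.1, -0.1, 178.6]
force: [0.7, 0.2, -2.3]
gripper_width: 27.6
10.45 q [1.780e+01 2.030e+01 9.490e+01 1.000e-01 6.490e+01 1.092e+02] p [539.9 186.7 128.7] r [-9.010e+01 -1.000e-01  1.786e+02] F [ 0.7  0.2 -2.3] T [0.02 0.   0.05] w 27.6
time_s: 10.95
ee_pos: [540.1, 186.9, 275.0]
ee_rot: [-90.1, -0.0, 178.6]
force: [0.0, 0.7, -2.2]
gripper_width: 27.5
10.95 q [1.790e+01 1.560e+01 8.040e+01 1.000e-01 8.400e+01 1.092e+02] p [540.1 186.9 275. ] r [-90.1  -0.  178.6] F [ 0.   0.7 -2.2] T [ 0.05  0.03 -0.01] w 27.5
```

View pics/scene5.png

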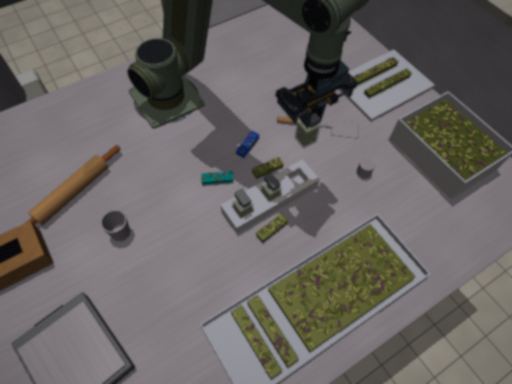

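View pics/wrist5.png

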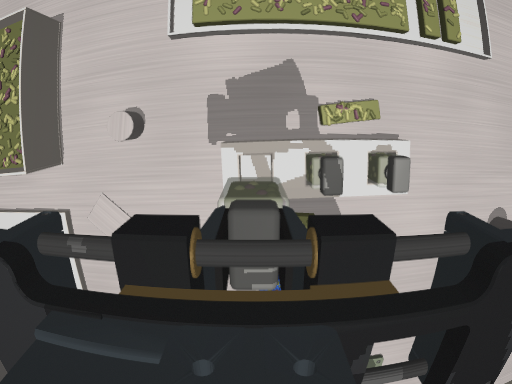

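The jar is out (about 2.2 N) with its lid square to the body. Next I'll tip it toward +y, the direction in which q4 has range, checking the joints after each call.

```bash
python3 -m pendant '[{"delta_pos":[0,0,0],"twist":[-4,0,0],"grip":0},{"delta_pos":[0,0,0],"twist":[-9,0,0],"grip":0},{"delta_pos":[0,0,0],"twist":[-14,0,0],"grip":0},{"delta_pos":[0,0,0],"twist":[-19,0,0],"grip":0},{"delta_pos":[0,0,0],"twist":[-24,0,0],"grip":0}]' 60
python3 -c "
from h import *
show()"
```

```text
time_s: 11.55
ee_pos: [539.8, 186.1, 271.8]
ee_rot: [-114.2, -0.2, 178.6]
force: [0.0, -0.2, -1.6]
gripper_width: 28.0
11.55 q [ 2.6 13.2 88.7 24.8 77.7 88.8] p [539.8 186.1 271.8] r [-114.2   -0.2  178.6] F [ 0.  -0.2 -1.6] T [-0.43  0.05  0.02] w 28.0
```

```bash
python3 -m pendant '[{"delta_pos":[0,0,0],"twist":[-6,0,0],"grip":0},{"delta_pos":[0,0,0],"twist":[-12,0,0],"grip":0},{"delta_pos":[0,0,0],"twist":[-18,0,0],"grip":0},{"delta_pos":[0,0,0],"twist":[-24,0,0],"grip":0},{"delta_pos":[0,0,0],"twist":[-30,0,0],"grip":0}]' 60
python3 -c "
from h import *
show()"
```

```text
time_s: 12.05
ee_pos: [540.3, 185.7, 272.0]
ee_rot: [-144.2, -0.1, 178.5]
force: [0.2, 0.6, -2.7]
gripper_width: 27.6
12.05 q [-13.   18.4  99.2  53.2  82.7  61.2] p [540.3 185.7 272. ] r [-1.442e+02 -1.000e-01  1.785e+02] F [ 0.2  0.6 -2.7] T [-0.85  0.05  0.03] w 27.6
```

```bash
python3 -m pendant '[{"delta_pos":[0,0,0],"twist":[-7,0,0],"grip":0},{"delta_pos":[0,0,0],"twist":[-14,0,0],"grip":0},{"delta_pos":[0,0,0],"twist":[-21,0,0],"grip":0},{"delta_pos":[0,0,0],"twist":[-28,0,0],"grip":0},{"delta_pos":[0,0,0],"twist":[-34,0,0],"grip":0}]' 60
python3 -m pendant '[{"delta_pos":[0,0,0],"twist":[-1,0,0],"grip":0},{"delta_pos":[0,0,0],"twist":[-2,0,0],"grip":0},{"delta_pos":[0,0,0],"twist":[-2,0,0],"grip":0},{"delta_pos":[0,0,0],"twist":[-2,0,0],"grip":0},{"delta_pos":[0,0,0],"twist":[-2,0,0],"grip":0}]' 60
python3 - <<'E'
from h import *
show()
for n in("scene","top","wrist"):
    c=imaging.camera_info(n);p,d=imaging.grab_frame(n); np.savez(n+"6.npz",p=p,d=d,**c); cv2.imwrite(f"pics/{n}6.png",p[:,:,::-1])
show()
E
```

```text
time_s: 12.55
ee_pos: [540.9, 185.5, 271.4]
ee_rot: [-178.2, -0.2, 178.4]
force: [0.8, 0.3, -2.1]
gripper_width: 27.6
time_s: 13.05
ee_pos: [540.9, 186.1, 274.2]
ee_rot: [-179.9, 0.2, 178.6]
force: [-0.3, 0.3, -1.9]
gripper_width: 27.9
13.05 q [-19.9  34.7 109.3  74.8 100.7  34.4] p [540.9 186.1 274.2] r [-179.9    0.2  178.6] F [-0.3  0.3 -1.9] T [-0.96  0.02 -0.01] w 27.9
13.2 q [-19.9  34.7 109.3  74.8 100.7  34.4] p [540.8 186.  273.9] r [-1.799e+02  1.000e-01  1.786e+02] F [-0.4  0.3 -1.7] T [-0.93 -0.   -0.07] w 27.8
```

View pics/scene6.png

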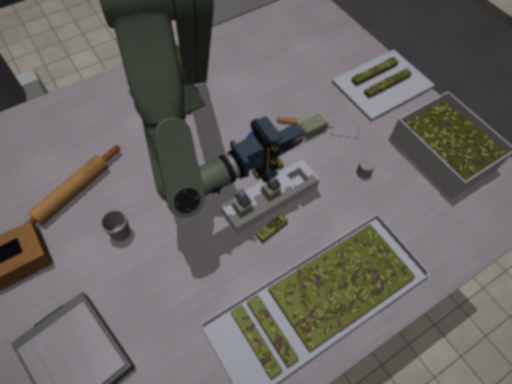

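View pics/top6.png

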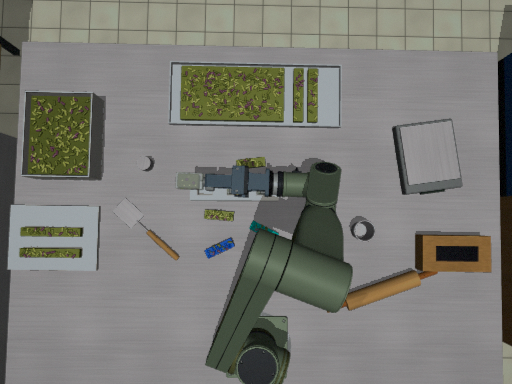

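View pics/wrist6.png

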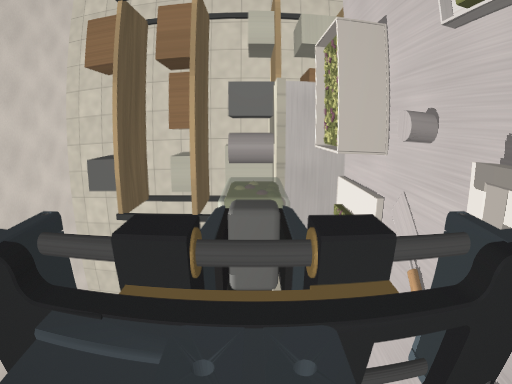

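The jar lies over in the gripper, at about (189,180) in the top view and (312,124) in the scene view. I'll check its height and level, the lid against the body, and that the neighbours haven't moved.

```bash
python3 - <<'E'
from h import *
for n,roi in(("top",(165,205,165,195)),("scene",(298,330,108,140))):
    p,d,c=load(n+'6.npz'); W=cloud(d,c); P=p.astype(int)
    m=np.zeros(d.shape,bool); m[roi[2]:roi[3],roi[0]:roi[1]]=1
    m&=(W[...,2]>230)&(P[...,1]>P[...,2]+12)  # greenish
    q=W[m]; print(n,len(q),'min',np.percentile(q,2,axis=0).round(0),'max',np.percentile(q,98,axis=0).round(0))
    t=q[q[:,2]>np.percentile(q[:,2],98)-12]; A=np.c_[t[:,:2]-t[:,:2].mean(0),np.ones(len(t))]; s,*_=np.linalg.lstsq(A,t[:,2],rcond=None); print(' top face z',s[2].round(1),'slope deg x,y',np.degrees(np.arctan(s[:2])).round(1), 'n',len(t), cv2.minAreaRect(t[:,:2].astype(np.float32)))
for a in(5,6):
    p,d,c=load(f"wrist{a}.npz")
    cv2.imwrite(f"pics/wz{a}.png",cv2.resize(p[165:300,190:320],None,fx=4.4,fy=4.4,interpolation=cv2.INTER_CUBIC)[:,:,::-1])
# neighbours: scene/top differences outside
for n,a in(("scene","0"),):
    p0,d0,c=load("scene0.npz"); p,d,c=load("scene6.npz"); W0=cloud(d0,c);W=cloud(d,c)
    for nm,W_,i in(("before",W0,d0),("after",W,d)):
        for yc in (85,-15):
            m=(W_[...,2]>104)&(W_[...,2]<125)&(abs(W_[...,0]-543)<50)&(abs(W_[...,1]-yc)<45)
            q=W_[m]; print(nm,yc,len(q),cv2.minAreaRect(q[:,:2].astype(np.float32)) if len(q)>4 else '')
img=[np.load(f"scene{k}.npz")['p'][140:250,200:330] for k in(0,6)]
cv2.imwrite("pics/cmp.png",cv2.resize(np.hstack(img),None,fx=3,fy=3,interpolation=cv2.INTER_CUBIC)[:,:,::-1])
E
```

```text
top 155 min [520. 178. 294.] max [559. 229. 303.]
 top face z 298.9 slope deg x,y [ 0.6 -1.4] n 155 ((540.85888671875, 202.36215209960938), (41.98729705810547, 53.469844818115234), 1.0155889987945557)
scene 265 min [522. 165. 293.] max [563. 224. 299.]
 top face z 298.8 slope deg x,y [ 44.2 -28.4] n 264 ((759.25634765625, -55.28082275390625), (66.90729522705078, 724.2997436523438), 41.35855484008789)
before 85 159 ((541.9805297851562, 83.77880859375), (50.282711029052734, 28.32341194152832), 0.3292521834373474)
before -15 168 ((544.8826904296875, -16.642601013183594), (50.85731887817383, 28.142887115478516), 1.4276785850524902)
after 85 98 ((552.4359741210938, 83.24649047851562), (31.16921615600586, 27.141109466552734), 4.745628356933594)
after -15 166 ((543.2012329101562, -15.754526138305664), (51.85434341430664, 28.344106674194336), 1.4906253814697266)
```

View pics/wz6.png

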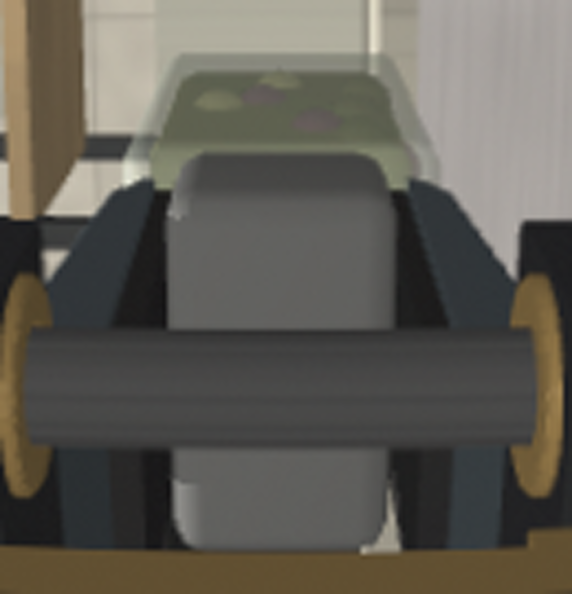

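View pics/cmp.png

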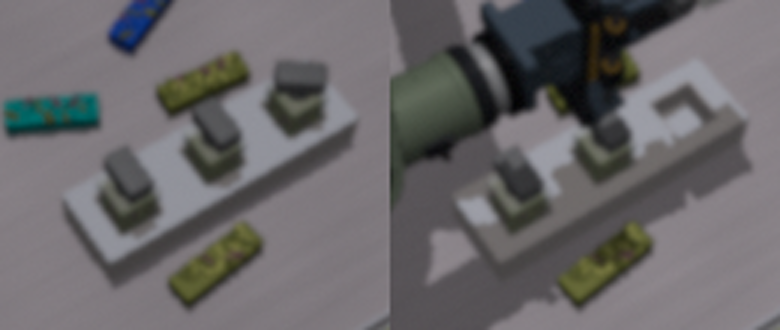

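View pics/wz5.png

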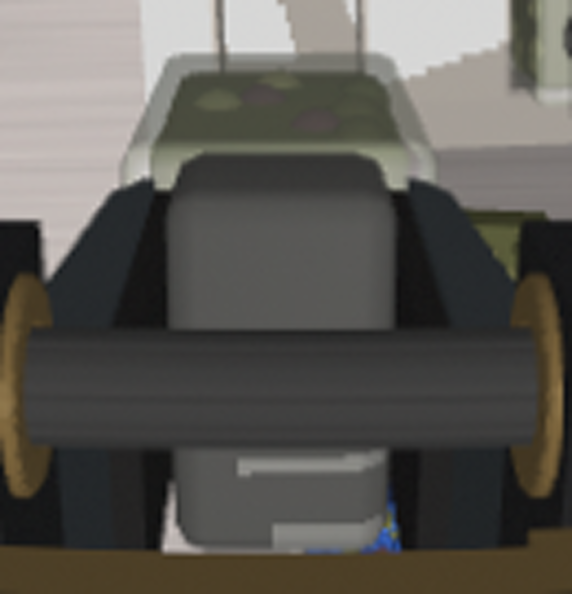

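```bash
python3 -m pendant '[{"delta_pos":[0,0,0],"twist":[0,0,0],"grip":0},{"delta_pos":[0,0,0],"twist":[0,0,0],"grip":0},{"delta_pos":[0,0,0],"twist":[0,0,0],"grip":0},{"delta_pos":[0,0,0],"twist":[0,0,0],"grip":0},{"delta_pos":[0,0,0],"twist":[0,0,0],"grip":0}]' 60
python3 -c "
from h import *
show(); print(state()['qvel'].round(2)); print(job.job_done())"
```

```text
time_s: 13.7
ee_pos: [540.9, 185.8, 273.2]
ee_rot: [-180.0, -0.0, 178.6]
force: [0.3, 0.5, -1.1]
gripper_width: 27.5
13.7 q [-19.9  34.8 109.3  74.8 100.7  34.4] p [540.9 185.8 273.2] r [-180.    -0.   178.6] F [ 0.3  0.5 -1.1] T [-0.97  0.02 -0.  ] w 27.5
[ 0.03  0.08  0.08  0.08 -0.04 -0.03]
the job is handed in; nothing more can be done
None
```

The lid of the jar in the +y well is screwed home, and the jar is now held still on its side in the gripper. I handed the job in at 13.7 s.

**What I did:** I turned the lid clockwise about 55° until I felt the stop (torque rose from 0.1 to 1.4 N m). I then backed off 4.5°, within the jar's play in the well, to unload it. After that I drew the jar straight up and tipped it 90° towards +y.

**Last checks:**
- **Height and level:** the jar's upper face is at about 299 mm, so its middle is at about 275 mm. It is level within about 1.5°.
- **Grip:** the opening is 27.5 mm on the 28 mm bar, and the arm is still.
- **Lid:** it looks square to the jar body in the wrist view, and unchanged between lifting and laying over.
- **Other jars and bars:** one other jar measured in the same place as before, within about 2 mm. The middle jar was partly hidden, so it and the nougat bars were only checked by eye and look unmoved.

**What disagreed:** in the wrist depth picture the fingertips end about 29 mm short of the reported TCP. My first close therefore shut in the air just above the lid, with no measurable contact force. I reopened, went 30 mm lower and gripped properly.

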